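# Load the flask shaker and release its transport lock

### The arm

A 7-joint arm with a two-finger parallel gripper is mounted at the origin on a cart in front of the work surface, level with it; the furniture and walls round the work are solid. World frame = base frame: x ahead of the robot, y to its left, z up, the work surface at z = 0. Lengths are in m, angles in rad, forces in N, time in s.
With the tool pointing down it reaches from about 0.4 to 0.85 m from the base axis. Payload 10.4 kg.
Tool frame: the origin (TCP) lies between the finger pads; the fingertips stand 14 mm ahead of it and the grasp point (between the pads) lies 5 mm behind it (r.finger_overhang is the z of the fingertips in the tool frame, in m); z points along the fingers, y is the line along which they close (so a half turn about z gives the same grasp; the last joint's range is limited). The gripper opens to 87 mm and grips with 3 to 60 N. Pads are 19 mm wide; open, the fingers measure 117 mm over their backs; the gripper's body (75 mm by 190 mm) begins 51 mm behind the grasp point.
Start: joints at [1.293, 0.332, -0.065, 1.46, 0.022, 1.35, -0.088], TCP at [0.158, -0.605, 0.237] pointing down, gripper open.
Joint ranges: [-2.6, 2.6], [-0.5, 2.12], [-1.47, 1.34], [0.16, 2.42], [-1.27, 4.41], [0.06, 2.06], [-2.6, 2.6]. Speed limits (rad/s): [2.22, 2.22, 2.79, 2.79, 3.14, 3.14, 3.14].

### API

Orientations are given as a unit quaternion [x, y, z, w].
In Python, from bench import r, optics gives the robot as it stands.
- The arm moves only by the shell command python3 -m pendant 'ROWS' [FORCE]. ROWS is JSON, a list of rows, each a list of 7 numbers: the closure, from -1 (fully open) to 1 (shut), then the shift along the tool's x, y, z scaled (see below), then the turn, a rotation vector about the tool's x, y, z scaled (see below). In form: [[grip, x, y, z, rx, ry, rz], ...]. A call has 1 to 8 rows; each row is the pose to reach, as a shift and turn from the pose commanded when the call began, along the tool's axes at that moment; what a row does not reach only later rows make up. The controller multiplies each number of a shift by 0.3 m and each number of a turn by 120 degrees. A row lasts 1/8 s, in which the tool goes at most 62.5 mm and 10.7 degrees, less where a joint would pass 70% of its speed; a pose out of reach is approached as far as the arm can. A call with a number of a shift or a turn outside -1 to 1 is refused whole. A call with a gripper value outside its range is refused whole. The fingers move at their own pace and stop on an object; FORCE is the grip in N (left out, the last holds). Time passes only in rows, so rows that repeat a pose let the fingers close. It gives the time, the measured TCP pose, the force, the opening and the grip force at its end, in the units of the state.
- r.read_state(): the state, without advancing time (a new reading comes with each control period).
- optics.camera(name): name is "scene" or "top" or "wrist"; returns a dict with "pixels" (480x640x3 uint8, red, green, blue), "vfov" (degrees; the focal length in pixels is half the picture's height over the tangent of half this angle, whatever the lens; pixels are square), "cx", "cy" (the principal point, pixels), "D" ([k1, k2, p1, p2, k3] as OpenCV has them; the pictures are not rectified), "rvec" (rotation vector, rad) and "tvec" (3), from world to camera coordinates, as OpenCV has them. Camera axes: x right, y down, z forward; pixel columns grow to the right and rows downward; lengths in m; the calibration is good to about 2 mm. A picture is of the moment at which its call begins. There is no depth.
- r.close_job(): hands the job in; it is judged then, once.
The state is a dict: "time": time; "joint_positions": joint angles; "joint_vel": joint speeds; "joint_torque": joint torques, N m; "ee_pos": TCP position; "eef_rot": TCP orientation; "ft_force": force on the tool from outside, world axes, zero at the start; "torque": the same for the moment, N m; "width": finger opening in m; "grip_force": force on a finger pad.
Only numpy, scipy, OpenCV 4.12 (cv2) and the standard library are available. Lean on these libraries where they do the work, as an engineer would, in place of code of your own. Each camera call takes 0.05 s, during which the arm holds its last target. There are 200 camera calls.

### The job

Get the flask shaker ready to run: first, with its transport lock still on, take the amber round-bottomed flask out of the cork ring on the bench and set it down gently in the ring support on the shaker's platform, so that it stands upright and centred there, and let go of it. Then release the transport lock: pull the orange grip on the sloping front panel straight out of its notch, slide it all the way from the red mark to the stop at the green mark, and let it drop fully home in the notch there. Leave the flask standing in its ring and do not disturb the other things on the bench.

Things in the scene. Friction and masses are not known exactly. Their poses are not given: they have to be found in the camera images.
- round_flask: loose amber round-bottomed flask, 119 mm tall, 0.11 to 0.22 kg: ball-shaped bulb 66 mm in diameter, smooth upright neck 24 mm in diameter from 65 to 119 mm above the underside, with a slight bead at the mouth. Origin at the lowest point of the bulb, z up along the neck. It starts upright in the cork ring. Its centre of mass lies below the bulb's centre.
- bulb (a point): centre of the flask's bulb, 33 mm above its lowest point; on either ring it comes to rest 23 mm above the ring's top
- neck (a point): point on the axis of the flask's neck, 90 mm above its lowest point, the height to grip
- cork_ring: cork ring fixed on the bench, 84 mm across, hole 48 mm, 20 mm high; the flask starts in it. Origin at the centre of its underside
- shaker: white flask shaker fixed on the bench, 212 mm wide (y), 225 mm deep (x). Origin under its middle on the bench; x points from its front (the sloping panel, on the robot's side) to its back, z up. Housing 64 mm high; in front a grey panel slopes down towards -x at 32 degrees from level. The lock is worked square to the panel: tool tilted 32 degrees, fingers pointing down and towards the shaker's +x
- seat (a point): centre of the top of the blue ring support fixed on the platform (82 mm across, hole 48 mm, 18 mm high, its top 136 mm above the bench); axes as the shaker's. While the lock is on, the platform is held; once the lock is off it floats on soft springs up to 8 mm fore and aft
- grip (a point): middle of the orange lock grip, a block 18 mm wide (y), 34 mm long up the panel (x), 25 mm high (z: 9 to 34 mm off the panel, this point 21.5 mm). Axes: x up the panel's slope, y level along the panel (left seen from its front), z straight out of the panel (pull). Take it by its two flanks. A red mark lies past the locked end of its slot (left, +y), a green one past the free end (right, -y)
- lock_slide (a joint): travel of the lock along the panel, m: 0 locked at the red mark (where it starts), grows as the grip slides towards its -y, 0.045 at the stop by the green mark. About 2 N of friction; up to 1 mm of play in either notch
- lock_grip (a joint): how far the grip is pulled out along its z, m: 0 fully in, 0.010 pulled to its stop. A spring draws it in (3.6 N when in, 6.6 N when out). Between the two notches it rides at about 0.006 on the gate, so it must be out by more than 6 mm to slide; it drops to 0 only in the notches at the two ends
- small_flask: bystander: small clear conical flask, 50 x 50 x 76 mm, origin at the centre of its underside
- lidded_dish: bystander: glass petri dish, 64 x 64 x 15 mm, origin at the centre of its underside
- dark_bottle: bystander: brown dropper bottle with a black top, 33 x 34 x 102 mm, origin at the centre of its underside
- bench_timer: bystander: white timer with three buttons, 58 x 62 x 20 mm, origin at the centre of its underside
- overhang (a point): middle of the front upper edge of the shaker's level aluminium platform (10 mm thick, top 118 mm above the bench, 103 mm in front of the shaker's origin). It stands out over the panel, and a rail 8 mm thick runs along it, 13 mm behind this point, its axis 165 mm above the bench (a second one along the back): a gripper that points straight down cannot get at the grip

How it is judged:
By the outcome, as a careful person would: the job done as asked, in the order asked, and still so for the second after the job is handed in, with the robot touching nothing.
It also fails if it takes over 61 s, if anything falls off the work surface, if the arm or the gripper's body presses on something with over 40 N, if the wrist force passes 120 N, or if a joint passes its speed limit or range.

## Working session

There is one attempt and no reset: what is moved stays moved. The work goes in short steps, Python scripts to look and compute and a shell command to move; the robot and the scene stay as the last step left them, time stands still between calls to the robot, and variables do not carry over. Pictures are saved under pics/ and viewed, at most 14 in all, crops included, and the job is handed in when it is done.

```bash
mkdir -p pics; ls
python3 - <<'E'
from bench import r, optics
import cv2, numpy as np
s=r.read_state()
print({k:np.round(v,3).tolist() for k,v in s.items()})
for n in ["scene","top"]:
    c=optics.camera(n); cv2.imwrite(f"pics/{n}0.png",c["pixels"][:,:,::-1]); print(n,{k:np.round(v,4).tolist() for k,v in c.items() if k!="pixels"})
E
```

```text
pics
{'time': 0.0, 'joint_positions': [1.293, 0.333, -0.065, 1.461, 0.022, 1.35, -0.088], 'joint_vel': [-0.001, 0.001, 0.001, 0.001, -0.0, 0.0, -0.0], 'joint_torque': [-0.001, -62.327, 0.024, -38.99, -0.061, 0.04, 0.0], 'ee_pos': [0.157, -0.604, 0.236], 'eef_rot': [0.992, 0.127, -0.0, -0.001], 'ft_force': [-0.141, -0.225, -0.868], 'torque': [0.009, 0.022, -0.028], 'grip_force': 0.0, 'width': 0.087}
scene {'vfov': 44.6774, 'cx': 313.9789, 'cy': 239.9788, 'D': [-0.1568, 0.0, 0.0, 0.0, 0.0], 'rvec': [0.9881, -2.4864, 1.0153], 'tvec': [0.4866, 0.2454, 1.1898]}
top {'vfov': 44.2627, 'cx': 309.5771, 'cy': 233.2653, 'D': [-0.0043, 0.0, 0.0, 0.0, 0.0], 'rvec': [2.1472, -2.0439, 0.2406], 'tvec': [0.1348, 0.5247, 1.5186]}
```

View pics/scene0.png

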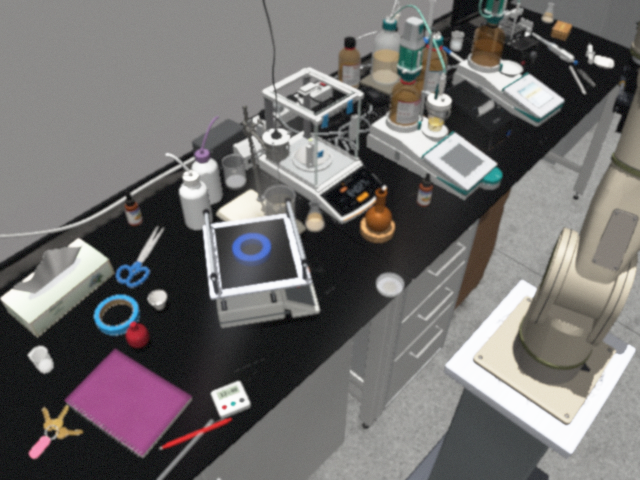

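View pics/top0.png

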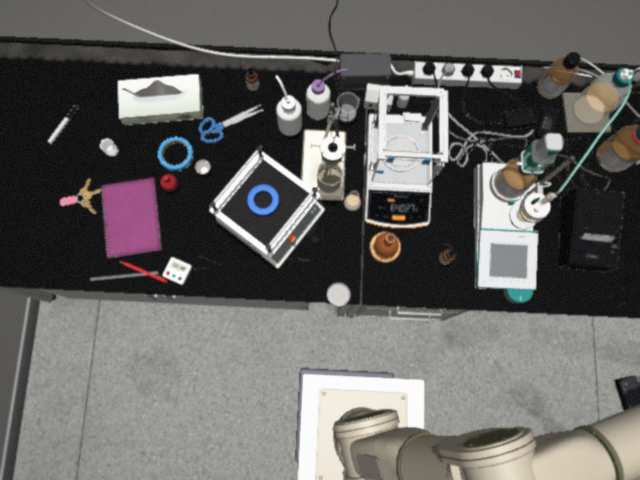

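The scene view shows the flask in its ring at (378,225), the shaker at (255,255) and its blue ring at (251,247). In the top view the blue ring is at (263,199), the orange grip at (292,238) and the flask at (386,245).

```bash
cat > h.py <<'E'
from bench import r, optics
import cv2, numpy as np
from scipy.spatial.transform import Rotation as R
class Cam:
    def __init__(s,n):
        c=optics.camera(n); s.im=c["pixels"]; f=240/np.tan(np.radians(c["vfov"]/2))
        s.K=np.array([[f,0,c["cx"]],[0,f,c["cy"]],[0,0,1]]); s.D=np.array(c["D"],float)
        s.rv=np.array(c["rvec"],float); s.t=np.array(c["tvec"],float); s.R=cv2.Rodrigues(s.rv)[0]; s.o=-s.R.T@s.t
        s.hsv=cv2.cvtColor(s.im,cv2.COLOR_RGB2HSV)
    def ray(s,p):
        u=cv2.undistortPoints(np.array(p,float).reshape(-1,1,2),s.K,s.D).reshape(-1,2)
        d=np.c_[u,np.ones(len(u))]@s.R; return d/np.linalg.norm(d,axis=1)[:,None]
    def plane(s,p,z):
        d=s.ray(p); return s.o+d*((z-s.o[2])/d[:,2])[:,None]
    def proj(s,X): return cv2.projectPoints(np.array(X,float).reshape(-1,1,3),s.rv,s.t,s.K,s.D)[0].reshape(-1,2)
    def mask(s,lo,hi,box):
        m=cv2.inRange(s.hsv,np.array(lo),np.array(hi)); k=np.zeros_like(m); x0,y0,x1,y1=box; k[y0:y1,x0:x1]=255; return m&k
def cen(m):
    c=max(cv2.findContours(m,cv2.RETR_EXTERNAL,cv2.CHAIN_APPROX_NONE)[0],key=cv2.contourArea)
    M=cv2.moments(m,True); return np.array([M['m10']/M['m00'],M['m01']/M['m00']]),c
def tri(ca,pa,cb,pb):
    A=[];b=[]
    for c,p in((ca,pa),(cb,pb)):
        d=c.ray(p)[0];P=np.eye(3)-np.outer(d,d);A.append(P);b.append(P@c.o)
    x=np.linalg.lstsq(np.vstack(A),np.hstack(b),rcond=None)[0]
    return x,[np.linalg.norm(P@x-q) for P,q in zip(A,b)]
E
python3 - <<'E'
from h import *
t=Cam("top");s=Cam("scene")
for c,n,bb,bo,bf in((t,"top",(225,165,300,230),(280,228,305,250),(365,228,405,265)),(s,"scene",(220,225,280,270),(0,0,1,1),(355,180,400,245))):
    m=c.mask((105,120,60),(130,255,255),bb); p,ct=cen(m); e=cv2.fitEllipse(ct)
    print(n,"blue",p,e[0],c.plane([e[0]],.136))
    if n=="top":
        m=c.mask((3,140,120),(20,255,255),bo); p,ct=cen(m); print("orange",p,cv2.minAreaRect(ct),m.sum()/255)
        for z in(.05,.06,.07):print(c.plane([p],z))
    m=c.mask((5,100,40),(22,255,255),bf); p,ct=cen(m); e=cv2.fitEllipse(ct); print("cork",p,e,c.plane([e[0]],.015))
a=t.im[150:275,200:330]; b=t.im[215:275,355:415]
cv2.imwrite("pics/t1.png",cv2.resize(a,None,fx=4.6,fy=4.6,interpolation=2)[:,:,::-1])
a=s.im[170:340,190:410]
cv2.imwrite("pics/s1.png",cv2.resize(a,None,fx=3.5,fy=3.5,interpolation=2)[:,:,::-1])
E
```

```text
top blue [262.72755418 199.48297214] (262.7452392578125, 199.49700927734375) [[0.58324296 0.28494424 0.136     ]]
orange [291.73809524 237.69047619] ((291.8460998535156, 237.73077392578125), (6.1017022132873535, 6.37905216217041), 33.6900634765625) 42.0
[[0.50550153 0.2080147  0.05      ]]
[[0.50322692 0.20760724 0.06      ]]
[[0.50095231 0.20719978 0.07      ]]
cork [384.83353293 246.49820359] ((384.7350158691406, 246.6178741455078), (31.61248779296875, 32.00482177734375), 171.2215576171875) [[ 0.50098968 -0.0467992   0.015     ]]
scene blue [251.02517986 247.22661871] (251.058837890625, 247.00250244140625) [[0.58015729 0.2869312  0.136     ]]
cork [376.53758053 218.21403006] ((377.8282775878906, 219.6103973388672), (33.54219055175781, 54.565330505371094), 6.373539447784424) [[ 0.5123122  -0.06678596  0.015     ]]
```

View pics/t1.png

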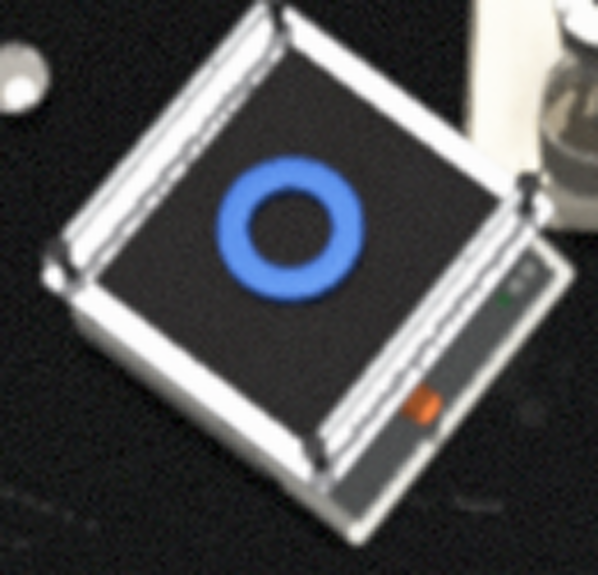

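View pics/s1.png

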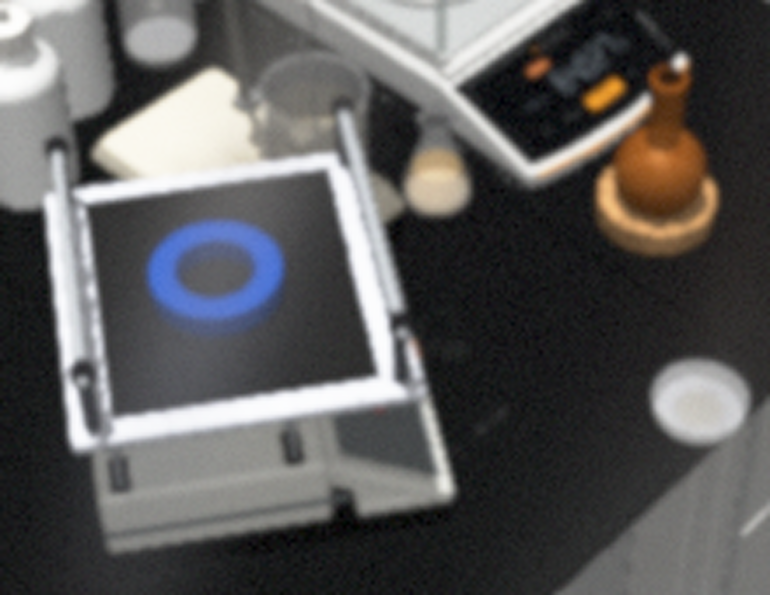

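Run:
```python
from h import *
t=Cam("top");s=Cam("scene")
T=lambda p:[p[0]/4.6+200,p[1]/4.6+150]
S=lambda p:[p[0]/3.5+190,p[1]/3.5+170]
def yaw(a,b): d=b-a; return np.degrees(np.arctan2(-d[0],d[1]))  # dir = Ys
a,b=t.plane([T((530,190)),T((318,450))],.165);print("front rail",a,b,yaw(a,b))
a,b=t.plane([T((275,15)),T((62,268))],.165);print("back rail",a,b,yaw(a,b))
a,b=t.plane([T((572,270)),T((357,542))],.01);print("front edge",a,b,yaw(a,b))
# white platform outline in top
m=t.mask((0,0,150),(180,60,255),(205,145,330,270)); c=max(cv2.findContours(m,0,1)[0],key=cv2.contourArea); print(cv2.minAreaRect(c))
print("neck scene",s.plane([S((671,75))],.129))
print("cork scene",s.plane([S((657,200))],.02))
# flask mouth, top crop
a=t.im[215:275,355:415]; w=np.full((480,640,3),0,np.uint8)
cv2.imwrite("pics/f1.png",cv2.resize(a,None,fx=8,fy=8,interpolation=2)[:,:,::-1])
```

```text
front rail [0.60294726 0.15055908 0.165     ] [0.45080313 0.25791815 0.165     ] 54.791656475447915
back rail [0.69833285 0.298182   0.165     ] [0.54559409 0.40468462 0.165     ] 55.112473525121956
front edge [0.60209056 0.12330525 0.01      ] [0.42847314 0.24341688 0.01      ] 55.32382177913437
((282.72283935546875, 189.7666015625), (92.99710845947266, 126.8142318725586), 40.10091018676758)
neck scene [[ 0.49680916 -0.04811307  0.129     ]]
cork scene [[ 0.49256585 -0.04126712  0.02      ]]
```

View pics/f1.png

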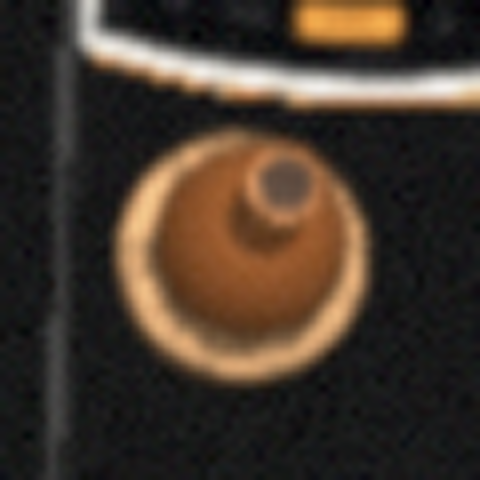

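The top crop shows the flask mouth at about (390.4,237.9) full-frame and the cork ring centred at about (385.4,247). The shaker's yaw is about 55°.

```bash
python3 -m pendant '[[-1,0.79,-0.75,-0.2,0,0,0],[-1,0.79,-0.75,-0.2,0,0,0],[-1,0.79,-0.75,-0.2,0,0,0],[-1,0.79,-0.75,-0.2,0,0,0],[-1,0.79,-0.75,-0.2,0,0,0],[-1,0.79,-0.75,-0.2,0,0,0],[-1,0.79,-0.75,-0.2,0,0,0]]' && python3 -m pendant '[[-1,0.7,-0.75,0,0,0,0],[-1,0.7,-0.75,0,0,0,0],[-1,0.7,-0.75,0,0,0,0],[-1,0.7,-0.75,0,0,0,0],[-1,0.7,-0.75,0,0,0,0],[-1,0.7,-0.75,0,0,0,0],[-1,0.7,-0.75,0,0,0,0],[-1,0.7,-0.75,0,0,0,0]]'
python3 - <<'E'
from h import *
w=Cam("wrist"); cv2.imwrite("pics/w1.png",w.im[:,:,::-1])
s=r.read_state(); print(s["time"],s["ee_pos"],s["eef_rot"],s["joint_positions"],w.o)
t=Cam("top")
print(t.plane([[390.4,237.9]],.129),t.plane([[385.4,247]],.01))
print("proj mouth", w.proj([[.497,-.048,.129]]), "ring",w.proj([[.5,-.047,.02]]))
E
```

```text
time: 1.18
ee_pos: [0.3307, -0.3269, 0.297]
eef_rot: [0.992, 0.128, 0.0, 0.001]
ft_force: [-0.5, -1.1, -0.1]
width: 0.087
grip_force: 0.0
time: 2.17
ee_pos: [0.4763, -0.0589, 0.2962]
eef_rot: [0.992, 0.125, -0.0, 0.0]
ft_force: [0.1, -1.2, -0.6]
width: 0.0868
grip_force: 0.0
2.225 [ 0.47635157 -0.0585932   0.29635886] [ 9.92091754e-01  1.25514554e-01 -1.78091157e-04  1.26830793e-04] [ 0.69128259  0.01882241 -0.66389698  1.70387777  0.01203367  1.42321357
 -1.29340508] [ 0.5508652  -0.04074415  0.44521416]
[[ 0.49944903 -0.04700856  0.129     ]] [[ 0.50110279 -0.04925424  0.01      ]]
proj mouth [[316.07289091 201.80808145]] ring [[317.52873202 184.76412784]]
```

View pics/w1.png

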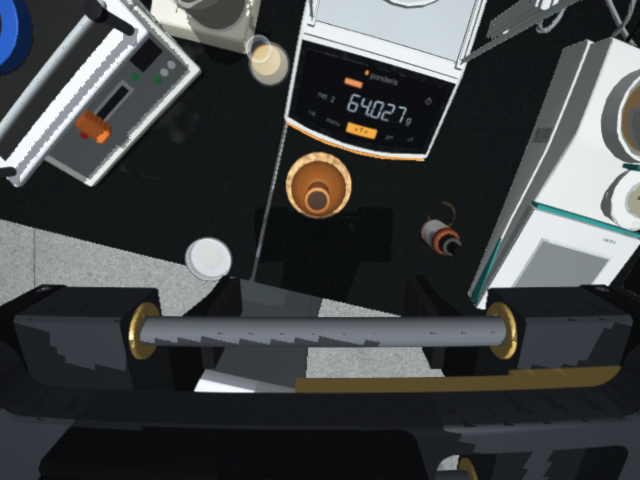

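The wrist view shows the flask mouth at (318,200), within about 2 px of the prediction, and the orange grip at (93,125) with the red mark beside it. I'll descend onto the neck.

```bash
python3 -m pendant '[[-1,0.082,-0.015,0.15,0,0,0],[-1,0.082,-0.015,0.25,0,0,0],[-1,0.082,-0.015,0.37,0,0,0],[-1,0.082,-0.015,0.48,0,0,0],[-1,0.082,-0.015,0.57,0,0,0],[-1,0.082,-0.015,0.63,0,0,0],[-1,0.082,-0.015,0.66,0,0,0],[-1,0.082,-0.015,0.66,0,0,0]]' 15 && python3 -m pendant '[[0.2,0,0,0,0,0,0],[0.45,0,0,0,0,0,0],[0.6,0,0,0,0,0,0],[1,0,0,0,0,0,0],[1,0,0,0,0,0,0],[1,0,0,0,0,0,0],[1,0,0,0,0,0,0],[1,0,0,0,0,0,0]]' 15
```

```text
time: 3.28
ee_pos: [0.4994, -0.0463, 0.0986]
eef_rot: [0.992, 0.127, -0.0, -0.0]
ft_force: [0.2, 0.9, 0.3]
width: 0.0869
grip_force: 0.0
time: 4.28
ee_pos: [0.4995, -0.0467, 0.0986]
eef_rot: [0.992, 0.127, 0.0, 0.0]
ft_force: [0.2, -2.3, 0.7]
width: 0.0233
grip_force: 15.0
```

```bash
python3 -m pendant '[[1,0,0,-0.03,0,0,0],[1,0,0,-0.1,0,0,0],[1,0,0,-0.22,0,0,0],[1,0,0,-0.36,0,0,0],[1,0,0,-0.5,0,0,0],[1,0,0,-0.63,0,0,0],[1,0,0,-0.72,0,0,0],[1,0,0,-0.73,0,0,0]]' 15 && python3 -m pendant '[[1,0.02,-0.08,0,0,0,-0.03],[1,0.04,-0.2,0,0,0,-0.08],[1,0.07,-0.32,0,0,0,-0.15],[1,0.1,-0.44,0,0,0,-0.22],[1,0.12,-0.55,0,0,0,-0.29],[1,0.14,-0.63,0,0,0,-0.33],[1,0.14,-0.66,0,0,0,-0.338],[1,0.14,-0.66,0,0,0,-0.338]]'
python3 - <<'E'
from h import *
w=Cam("wrist"); cv2.imwrite("pics/w2.png",w.im[:,:,::-1])
s=r.read_state(); print(s["time"],s["ee_pos"],s["joint_positions"],w.o,s["width"])
x=R.from_quat(s["eef_rot"]).as_matrix(); print(x)
m=w.mask((105,120,60),(130,255,255),(0,0,640,480));p,c=cen(m);e=cv2.fitEllipse(c);print(p,e,w.plane([e[0]],.136)); print("pred",w.proj([[.5817,.286,.136]]))
E
```

```text
time: 5.28
ee_pos: [0.4999, -0.0457, 0.3193]
eef_rot: [0.992, 0.127, 0.001, 0.0]
ft_force: [0.3, 0.0, -2.3]
width: 0.0235
grip_force: 15.0
time: 6.28
ee_pos: [0.4898, 0.1562, 0.3173]
eef_rot: [0.886, 0.463, -0.0, -0.0]
ft_force: [0.2, -0.3, -2.1]
width: 0.0238
grip_force: 15.0
6.325 [0.4902217  0.15531566 0.31732124] [ 0.43735905  0.13427982 -0.90407456  1.5801043   0.10615611  1.4791284
 -1.08207081] [0.5337426  0.21860801 0.4662655 ] 0.023193746546546445
[[ 5.72827042e-01  8.19676216e-01 -2.84902041e-04]
 [ 8.19676074e-01 -5.72827111e-01 -4.84204864e-04]
 [-5.60090823e-04  4.38382539e-05 -9.99999842e-01]]
[326.23070608  49.09831691] ((326.24310302734375, 49.442630767822266), (90.70103454589844, 98.1537857055664), 179.9816131591797) [[0.58333871 0.28403262 0.136     ]]
pred [[323.48870092  48.62828365]]
```

View pics/w2.png

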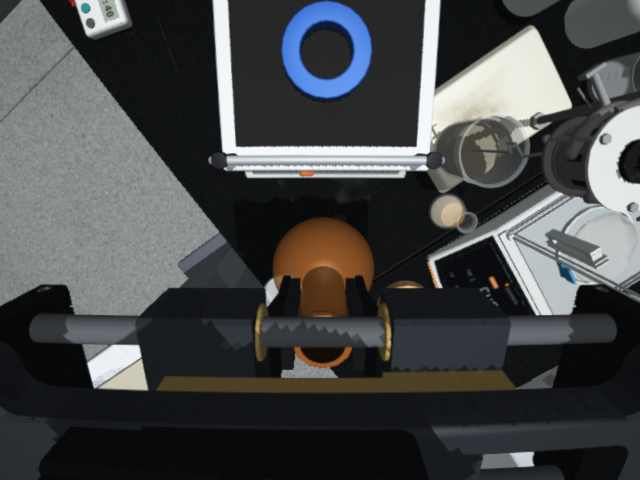

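Wrist view: the blue ring is at (326,49), the platform is square to the tool so the yaw is right, and the flask hangs straight. Next I move over the seat and lower to just above it.

```bash
python3 -m pendant '[[1,0.06,0.007,0,0,0,0],[1,0.16,0.007,0,0,0,0],[1,0.28,0.007,0,0,0,0],[1,0.4,0.007,0,0,0,0],[1,0.49,0.007,0,0,0,0],[1,0.53,0.007,0,0,0,0],[1,0.53,0.007,0,0,0,0],[1,0.53,0.007,0,0,0,0]]' && python3 -m pendant '[[1,0,0,0.05,0,0,0],[1,0,0,0.12,0,0,0],[1,0,0,0.2,0,0,0],[1,0,0,0.27,0,0,0],[1,0,0,0.3,0,0,0],[1,0,0,0.3,0,0,0],[1,0,0,0.3,0,0,0]]'
python3 - <<'E'
from h import *
s=r.read_state(); print(s["time"],s["ee_pos"],s["ft_force"])
t=Cam("top");w=Cam("wrist");sc=Cam("scene")
cv2.imwrite("pics/p3.png",np.hstack([cv2.resize(t.im[160:240,225:305],(480,480)),cv2.resize(sc.im[190:280,205:265],(320,480))])[:,:,::-1])
E
```

```text
time: 7.32
ee_pos: [0.5827, 0.2841, 0.3178]
eef_rot: [0.887, 0.462, 0.0, 0.0]
ft_force: [0.7, -0.2, -2.5]
width: 0.0241
grip_force: 15.0
time: 8.2
ee_pos: [0.5829, 0.2855, 0.2285]
eef_rot: [0.886, 0.463, 0.001, 0.0]
ft_force: [-0.1, 0.5, -2.9]
width: 0.0236
grip_force: 15.0
8.2 [0.58292355 0.28551967 0.22845817] [-0.07890383  0.45353081 -2.87862439]
```

View pics/p3.png

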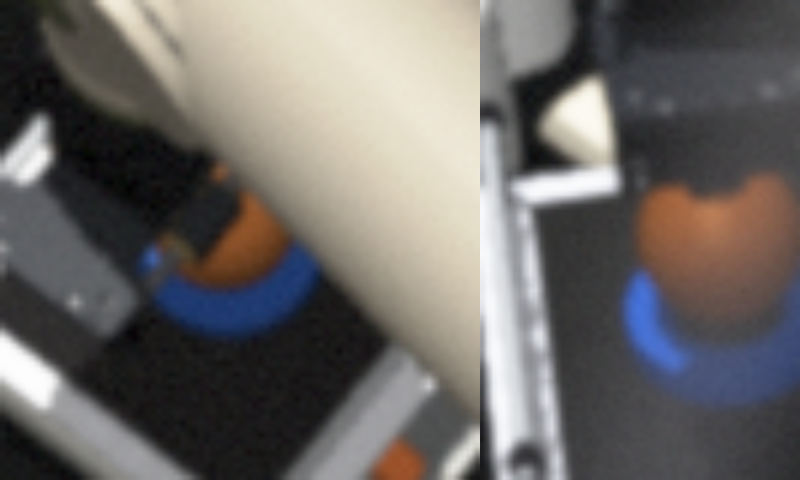

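The flask sits over the ring, central in both views. I'll lower it gently.

```bash
python3 -m pendant '[[1,0,0,0.006,0,0,0],[1,0,0,0.013,0,0,0],[1,0,0,0.019,0,0,0],[1,0,0,0.026,0,0,0],[1,0,0,0.032,0,0,0],[1,0,0,0.036,0,0,0],[1,0,0,0.036,0,0,0],[1,0,0,0.036,0,0,0]]' 10 && python3 -m pendant '[[1,0,0,0.002,0,0,0],[1,0,0,0.004,0,0,0],[1,0,0,0.006,0,0,0],[1,0,0,0.006,0,0,0],[1,0,0,0.006,0,0,0]]' 8
```

```text
time: 9.35
ee_pos: [0.5827, 0.2854, 0.2168]
eef_rot: [0.886, 0.463, 0.0, 0.0]
ft_force: [-0.2, 0.9, -2.0]
width: 0.0237
grip_force: 10.0
time: 9.98
ee_pos: [0.5827, 0.2853, 0.215]
eef_rot: [0.886, 0.463, 0.0, 0.0]
ft_force: [0.1, 1.1, -1.9]
width: 0.0244
grip_force: 8.0
```

```bash
python3 -m pendant '[[1,0,0,0.002,0,0,0],[1,0,0,0.004,0,0,0],[1,0,0,0.004,0,0,0],[1,0,0,0.004,0,0,0]]' 5 && python3 -m pendant '[[1,0,0,0.002,0,0,0],[1,0,0,0.004,0,0,0],[1,0,0,0.004,0,0,0],[1,0,0,0.004,0,0,0]]' 4
```

```text
time: 10.48
ee_pos: [0.5831, 0.2854, 0.2144]
eef_rot: [0.886, 0.463, 0.001, 0.0]
ft_force: [0.9, -0.7, 5.1]
width: 0.0236
grip_force: 5.0
time: 10.98
ee_pos: [0.5831, 0.2855, 0.2132]
eef_rot: [0.886, 0.463, 0.001, 0.0]
ft_force: [1.7, -0.4, 5.1]
width: 0.0237
grip_force: 4.0
```

```bash
python3 -m pendant '[[0.4,0,0,0,0,0,0],[0.3,0,0,0,0,0,0],[0,0,0,0,0,0,0],[-0.4,0,0,0,0,0,0],[-0.6,0,0,0,0,0,0],[-0.6,0,0,0,0,0,0]]' && python3 -m pendant '[[-0.6,0,0,-0.03,0,0,0],[-0.6,0,0,-0.1,0,0,0],[-0.6,0,0,-0.2,0,0,0],[-0.6,0,0,-0.32,0,0,0],[-0.6,0,0,-0.4,0,0,0],[-0.6,0,0,-0.4,0,0,0]]' && python3 -m pendant '[[-0.6,-0.1,0,0,0,0,0],[-0.6,-0.24,0,0,0,0,0],[-0.6,-0.4,0,0,0,0,0],[-0.6,-0.55,0,0,0,0,0],[-0.6,-0.68,0,0,0,0,0],[-0.6,-0.7,0,0,0,0,0],[-0.6,-0.7,0,0,0,0,0]]'
python3 - <<'E'
from h import *
s=r.read_state(); print(s["time"],s["ee_pos"],s["ft_force"],s["joint_positions"])
t=Cam("top");w=Cam("wrist");sc=Cam("scene")
cv2.imwrite("pics/w4.png",np.hstack([w.im[:240,150:550],cv2.resize(sc.im[175:325,195:325],(208,240))])[:,:,::-1])
m=w.mask((3,150,100),(18,255,255),(0,0,640,240)); 
for c in cv2.findContours(m,0,1)[0]:
    if cv2.contourArea(c)>30: print(cv2.minAreaRect(c),cv2.contourArea(c))
E
```

```text
time: 11.72
ee_pos: [0.5827, 0.2854, 0.2125]
eef_rot: [0.886, 0.463, -0.0, 0.0]
ft_force: [0.1, -0.2, -1.1]
width: 0.0625
grip_force: 0.0
time: 12.48
ee_pos: [0.583, 0.2862, 0.336]
eef_rot: [0.886, 0.463, 0.002, -0.0]
ft_force: [-0.8, -0.6, 0.2]
width: 0.0696
grip_force: 0.0
time: 13.35
ee_pos: [0.4627, 0.113, 0.3327]
eef_rot: [0.887, 0.463, 0.0, 0.0]
ft_force: [-0.1, -0.1, -0.6]
width: 0.0697
grip_force: 0.0
13.35 [0.46272525 0.11302374 0.3327017 ] [-0.09481402 -0.09653456 -0.55135302] [ 0.58863979  0.01092742 -0.91440722  1.63763732  0.00948429  1.49686267
 -0.93513206]
((304.5, 126.0), (10.0, 15.0), 90.0) 144.0
((325.0, 3.5), (7.0, 40.0), 90.0) 174.0
```

View pics/w4.png

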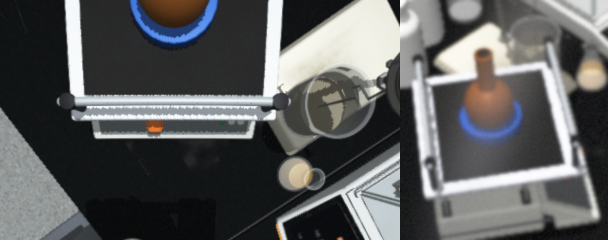

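The flask stands upright in the blue ring in both views. Next I tilt the tool in front of the panel.

```bash
python3 -m pendant '[[-0.2,0.02,-0.02,0.05,0,0.05,0],[-0.2,0.03,-0.03,0.12,0,0.1,0],[-0.2,0.05,-0.04,0.2,0,0.15,0],[-0.2,0.06,-0.05,0.3,0,0.2,0],[-0.2,0.08,-0.07,0.4,0,0.25,0],[-0.2,0.08,-0.071,0.47,0,0.267,0],[-0.2,0.08,-0.071,0.485,0,0.267,0],[-0.2,0.08,-0.071,0.485,0,0.267,0]]'
cat > g.py <<'E'
from h import *
s=r.read_state(); M=R.from_quat(s["eef_rot"]).as_matrix()
print(s["time"],s["ee_pos"],M.round(4).tolist(),s["joint_positions"])
w=Cam("wrist");t=Cam("top")
def cands(c,box):
    m=c.mask((3,140,90),(18,255,255),box)
    return [(k,cv2.contourArea(k)) for k in cv2.findContours(m,0,1)[0] if cv2.contourArea(k)>15]
for k,a in cands(w,(0,0,640,290)): print("w",cv2.boundingRect(k),cv2.minAreaRect(k),a)
for k,a in cands(t,(275,220,310,255)): print("t",cv2.boundingRect(k),a)
E
python3 - <<'E'
from g import *
cv2.imwrite("pics/w5.png",w.im[:,:,::-1])
E
```

```text
time: 14.5
ee_pos: [0.4593, 0.1458, 0.1877]
eef_rot: [0.852, 0.446, 0.244, -0.128]
ft_force: [-0.1, 0.1, 0.5]
width: 0.0521
grip_force: 0.0
14.5 [0.4593288  0.14578045 0.18768686] [[0.4833, 0.8217, 0.3021], [0.6965, -0.5699, 0.436], [0.5304, -0.0003, -0.8477]] [ 0.61802396 -0.17801284 -0.6697119   2.19808204 -0.74756941  0.85485669
 -0.23024348]
w (312, 215, 22, 30) ((322.5, 229.5), (29.0, 21.0), 90.0) 560.0
w (313, 6, 85, 71) ((355.1805114746094, 41.83032989501953), (85.12562561035156, 67.9822769165039), 6.170175075531006) 3782.5
t (288, 234, 8, 8) 33.5
```

View pics/w5.png

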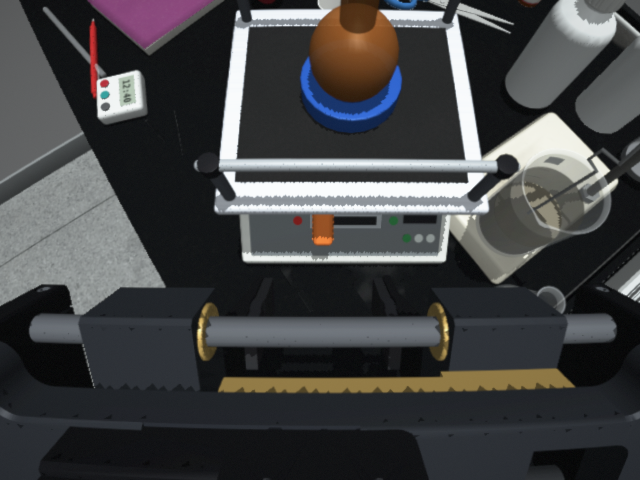

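Wrist view: the orange grip is at (323,213–245), with its end face at rows 236–245, the red mark at (297,221) and the slot to its right. The flask is upright in its ring. I'll move for parallax and triangulate.

```bash
cat >> g.py <<'E'
def prof(c,k):
    x,y,ww,hh=cv2.boundingRect(k); col=x+ww//2
    print("V",[(yy,*c.im[yy,col-3:col+4].mean(0).astype(int).tolist()) for yy in range(y-2,y+hh+3)])
    m=c.mask((3,140,90),(18,255,255),(x,y,x+ww,y+hh)); 
    print("cols",x,[int(v) for v in (m[y:y+hh]>0).sum(0)])
import pickle
k=max([c for c in cands(w,(250,150,400,290)) ],key=lambda q:q[1])[0]
prof(w,k)
E
cp g.py g1.py
python3 - <<'E'
from g import *
pickle.dump((w.o,w.R,w.K,w.D,w.rv,w.t),open("v1.pkl","wb"))
E
python3 -m pendant '[[-0.2,-0.05,0.004,0,0,0,0],[-0.2,-0.14,0.004,0,0,0,0],[-0.2,-0.2,0.004,0,0,0,0],[-0.2,-0.2,0.004,0,0,0,0],[-0.2,-0.2,0.004,0,0,0,0]]'
python3 - <<'E'
from g import *
pickle.dump((w.o,w.R,w.K,w.D,w.rv,w.t),open("v2.pkl","wb"))
E
```

```text
14.6 [0.45972681 0.14552601 0.18823216] [[0.4828, 0.8214, 0.3036], [0.6964, -0.5703, 0.4356], [0.531, 0.0012, -0.8474]] [ 0.6185484  -0.17901196 -0.66953309  2.1977591  -0.74805217  0.85472754
 -0.22959899]
w (311, 215, 22, 31) ((321.5, 230.0), (30.0, 21.0), 90.0) 568.5
w (312, 8, 85, 70) ((354.1828918457031, 43.24455261230469), (85.09910583496094, 67.80451202392578), 4.635463237762451) 3786.5
t (288, 234, 8, 8) 32.5
V [(213, 116, 119, 124), (214, 113, 100, 94), (215, 141, 86, 58), (216, 151, 82, 40), (217, 152, 82, 38), (218, 152, 82, 37), (219, 151, 82, 38), (220, 151, 82, 38), (221, 151, 82, 37), (222, 151, 82, 38), (223, 151, 82, 37), (224, 151, 81, 37), (225, 151, 81, 37), (226, 151, 82, 37), (227, 151, 81, 37), (228, 151, 81, 37), (229, 151, 81, 37), (230, 151, 81, 38), (231, 151, 81, 37), (232, 150, 81, 37), (233, 150, 81, 37), (234, 150, 81, 37), (235, 152, 82, 38), (236, 166, 89, 41), (237, 194, 105, 49), (238, 225, 125, 59), (239, 238, 136, 64), (240, 240, 138, 64), (241, 240, 137, 64), (242, 240, 137, 64), (243, 228, 125, 58), (244, 192, 103, 48), (245, 137, 81, 47), (246,
[... 4395 characters left out ...]
, 0, 0, 0, 0, 0, 0, 0, 0, 0, 0, 0, 0, 0, 0, 0, 0, 0, 0, 0, 0, 0, 0, 0, 0, 0, 0, 0, 0, 0, 0, 0, 0, 0, 0, 0, 0, 0, 0, 0, 0, 0, 0, 0, 0, 0, 0, 0, 0, 0, 0, 0, 0, 0, 0, 0, 0, 0, 0, 0, 0, 0, 0, 0, 0, 0, 0, 0, 0, 0, 0, 0, 0, 0, 0, 0, 0, 0, 0, 0, 0, 0, 0, 0, 0, 0, 0, 0, 0, 0, 0, 0, 0, 0, 0, 0, 0, 0, 0, 0, 0, 0, 0, 0, 0, 0, 0, 0, 0, 0, 0, 0, 0, 0, 0, 0, 0, 0, 0, 0, 0, 0, 0, 0, 0, 0, 0, 0, 0, 0, 0, 0, 0, 0, 0, 0, 0, 0, 0, 0, 0, 0, 0, 0, 0, 0, 0, 0, 0, 0, 0, 0, 0, 0, 0, 0, 0, 0, 0, 0, 0, 0, 0, 0, 0, 0, 0, 0, 0, 0, 0, 0, 0, 0, 0, 0, 0, 0, 0, 0, 0, 0, 0, 0, 0, 0, 0, 0, 0, 0, 0, 0, 0, 0, 0, 0, 0, 0, 0, 0, 0, 0, 0, 0, 0, 0, 0, 0, 0, 0, 0, 0, 0, 0, 0, 0, 0, 0, 0, 0, 0, 0, 0, 0, 0, 0, 0, 0, 0, 0, 0, 0, 0, 0]
```

Run:
```python
from h import *
import pickle
def load(f):
    c=Cam.__new__(Cam); c.o,c.R,c.K,c.D,c.rv,c.t=pickle.load(open(f,"rb")); return c
a,b=load("v1.pkl"),load("v2.pkl")
print(a.o,b.o,a.K[0,0])
P={}
for n,pa,pb in(("top edge",(322,237),(320.3,169)),("bottom edge",(322,244.6),(320.3,178.4))):
    x,e=tri(a,[pa],b,[pb]); P[n]=x; print(n,x,e)
yw=np.radians(55);Xs=np.array([np.cos(yw),np.sin(yw),0]);Y=np.array([-Xs[1],Xs[0],0])
px=Xs*np.cos(np.radians(32))+np.array([0,0,np.sin(np.radians(32))]);pz=np.cross(px,Y)
d=P["bottom edge"]-P["top edge"]; print("in panel axes",d@px,d@Y,d@pz, np.linalg.norm(d))
print("width mm at top edge",22/a.K[0,0]*np.linalg.norm(b.o-P["top edge"]))
G=P["top edge"]+17*.001*px-.0125*pz; print("G",G)
G2=P["bottom edge"]+17*.001*px+.0125*pz; print("G2",G2)
for g in(G,G2):
  for c in (a,b): print(c.proj([g+sx*px+sz*pz for sx,sz in((-.017,.0125),(-.017,-.0125),(.017,.0125))]).round(1).tolist())
s=r.read_state();M=R.from_quat(s["eef_rot"]).as_matrix()
for g in (G,G2): print("shift tool",M.T@(g-s["ee_pos"]))
print("O-rel", [(G-np.array([.5765,.278,0]))@v for v in (Xs,Y)])
```

```text
[0.45169129 0.13372204 0.35563768] [0.42357858 0.09110772 0.32346839] 334.50495202962423
top edge [0.50026139 0.2039117  0.06606984] [np.float64(4.503899179315368e-05), np.float64(4.503899179274018e-05)]
bottom edge [0.49737994 0.19980027 0.05835843] [np.float64(6.209323433410826e-05), np.float64(6.209323433470944e-05)]
in panel axes -0.008344151021270913 2.129672727012571e-06 -0.003879117966654133 0.009201761624846693
width mm at top edge 0.019158835093475376
G [0.5123299  0.22114732 0.06447786]
G2 [0.50184972 0.20618378 0.07796766]
[[322.0, 237.0], [322.0, 230.1], [322.1, 199.6]]
[[320.4, 169.0], [320.5, 167.0], [320.4, 127.4]]
[[321.9, 253.2], [321.9, 244.6], [322.0, 213.8]]
[[320.2, 181.5], [320.4, 178.4], [320.2, 137.4]]
shift tool [ 0.07278709 -0.00113724  0.15350003]
shift tool [ 0.06446674 -0.0011907   0.13236983]
O-rel [np.float64(-0.08337744576258072), np.float64(0.01995570868150298)]
```

The bright strip looks like sunlight on the front end of the grip's top face, so the outer edge is the front top edge. I'll intersect that with the top camera's ray.

Run:
```python
from h import *
w=Cam("wrist");t=Cam("top")
yw=np.radians(55);Xs=np.array([np.cos(yw),np.sin(yw),0]);Y=np.array([-Xs[1],Xs[0],0])
p0=np.array([.4974,.1998,.0584])
g=t.im.astype(float); red=g[...,0]-g[...,2]
ss=np.arange(-.02,.025,.0015)
for off in(-.004,0,.004):
    q=t.proj([p0+s*Xs+off*Y for s in ss]).astype(np.float32)
    v=cv2.remap(red,q[:,0].reshape(1,-1),q[:,1].reshape(1,-1),1)[0]
    print(off,[(round(s*1000,1),int(x)) for s,x in zip(ss,v)])
q=t.proj([p0+.006*Xs+o*Y for o in ss]).astype(np.float32)
v=cv2.remap(red,q[:,0].reshape(1,-1),q[:,1].reshape(1,-1),1)[0];print("Y",[(round(s*1000,1),int(x)) for s,x in zip(ss,v)])
print(t.o,w.o)
```

```text
-0.004 [(np.float64(-20.0), -1), (np.float64(-18.5), 0), (np.float64(-17.0), 0), (np.float64(-15.5), 1), (np.float64(-14.0), 2), (np.float64(-12.5), 4), (np.float64(-11.0), 6), (np.float64(-9.5), 7), (np.float64(-8.0), 6), (np.float64(-6.5), 6), (np.float64(-5.0), 6), (np.float64(-3.5), 5), (np.float64(-2.0), 6), (np.float64(-0.5), 27), (np.float64(1.0), 60), (np.float64(2.5), 101), (np.float64(4.0), 142), (np.float64(5.5), 159), (np.float64(7.0), 156), (np.float64(8.5), 147), (np.float64(10.0), 131), (np.float64(11.5), 119), (np.float64(13.0), 113), (np.float64(14.5), 111), (np.float64(16.0), 109), (np.float64(17.5), 99), (np.float64(19.0), 76), (np.float64(20.5), 45), (np.float64(22.0), 16), (np.float64(23.5), 6)]
0 [(np.float64(-20.0), -1), (np.float64(-18.5), -2), (np.float64(-17.0), 0), (np.float64(-15.5), 1), (np.float64(-14.0), 2), (np.float64(-12.5), 4), (np.float64(-11.0), 7), (np.float64(-9.5), 8), (np.float64(-8.0), 7), (np.float64(-6.5), 7), (np.float64(-5.0), 6), (np.float64(-3.5), 5), (np.float64(-2.0), 10), (np.float64(-0.5), 36), (np.float64(1.0), 77), (np.float64(2.5
[... 1171 characters left out ...]
0), (np.float64(-14.0), 4), (np.float64(-12.5), 21), (np.float64(-11.0), 49), (np.float64(-9.5), 83), (np.float64(-8.0), 111), (np.float64(-6.5), 139), (np.float64(-5.0), 157), (np.float64(-3.5), 160), (np.float64(-2.0), 165), (np.float64(-0.5), 166), (np.float64(1.0), 165), (np.float64(2.5), 161), (np.float64(4.0), 157), (np.float64(5.5), 137), (np.float64(7.0), 117), (np.float64(8.5), 89), (np.float64(10.0), 52), (np.float64(11.5), 22), (np.float64(13.0), 8), (np.float64(14.5), 0), (np.float64(16.0), -2), (np.float64(17.5), -3), (np.float64(19.0), -2), (np.float64(20.5), 0), (np.float64(22.0), 0), (np.float64(23.5), -1)]
[0.15328183 0.14492051 1.59848223] [0.42346585 0.09118103 0.32332609]
```

```bash
cat > k.py <<'E'
from h import *
yw=np.radians(55);Xs=np.array([np.cos(yw),np.sin(yw),0]);Y=np.array([-Xs[1],Xs[0],0]);Z=np.array([0,0,1.])
def ax(d): d=np.radians(d); return Xs*np.cos(d)+Z*np.sin(d), -Xs*np.sin(d)+Z*np.cos(d)
px,pz=ax(32)
E0=np.array([.4974,.1998,.0565])+.0009*Xs-.0004*Y
G=E0+.017*px-.0125*pz
def cmd(p,b,a):
    s=r.read_state();M=R.from_quat(s["eef_rot"]).as_matrix()
    T=np.c_[b,np.cross(-a,b),-a]
    print("shift",(M.T@(p-s["ee_pos"])/.3).round(3),"turn",(R.from_matrix(M.T@T).as_rotvec()/np.radians(120)).round(3))
E
python3 - <<'E'
from k import *
b,a=ax(50); Q=G-.008*px+.005*pz; print("G",G)
cmd(Q-.005*a+.06*a,b,a); cmd(Q-.005*a,b,a)
E
```

```text
G [0.51031239 0.21754343 0.05490803]
shift [ 0.132 -0.003  0.34 ] turn [-0.001  0.15   0.001]
shift [ 0.194 -0.002  0.53 ] turn [-0.001  0.15   0.001]
```

```bash
python3 -m pendant '[[-0.2,0.01,-0.001,0.03,0,0.05,0],[-0.2,0.03,-0.002,0.08,0,0.1,0],[-0.2,0.06,-0.003,0.15,0,0.15,0],[-0.2,0.09,-0.003,0.23,0,0.15,0],[-0.2,0.12,-0.003,0.3,0,0.15,0],[-0.2,0.132,-0.003,0.34,0,0.15,0],[-0.2,0.132,-0.003,0.34,0,0.15,0],[-0.2,0.132,-0.003,0.34,0,0.15,0]]'
python3 - <<'E'
from k import *
b,a=ax(50); Q=G-.008*px+.005*pz
s=r.read_state(); print(s["joint_positions"],s["ft_force"]); cmd(Q-.005*a,b,a)
w=Cam("wrist"); sc=Cam("scene"); print("G tip edges pred",w.proj([G-.017*px+.0125*pz+o*Y for o in(-.009,.009)]))
cv2.imwrite("pics/w6.png",np.hstack([cv2.resize(w.im,(480,360)),cv2.resize(sc.im[190:350,195:337],(320,360))])[:,:,::-1])
E
```

```text
time: 16.52
ee_pos: [0.4662, 0.1629, 0.0711]
eef_rot: [0.813, 0.425, 0.347, -0.194]
ft_force: [0.1, -0.5, -2.5]
width: 0.0517
grip_force: 0.0
[ 1.00984174  0.2516509  -1.03041613  2.3737402  -1.24580824  0.49152784
  0.53007401] [ 0.11752429 -0.46245518 -2.48114148]
shift [0.1  0.02 0.2 ] turn [-0.011  0.027 -0.003]
G tip edges pred [[346.17016354 236.19952393]
 [316.42360686 236.20609309]]
```

View pics/w6.png

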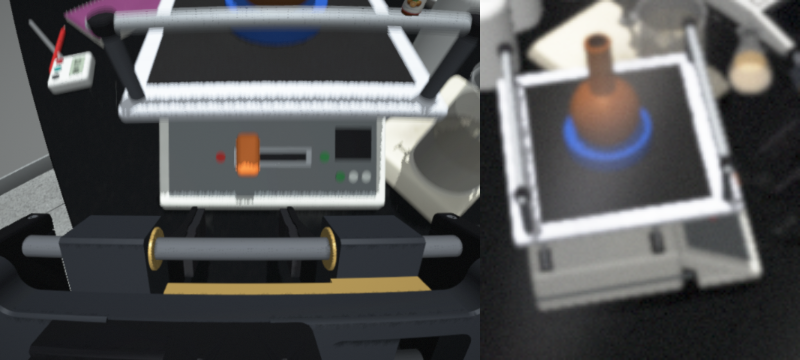

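Wrist half: the grip is at full-frame (329,207), with its front edge at row 234 against a prediction of 236. The depth estimate is therefore good. The red mark is at left and the slot runs right to green. The arm lagged short of the standoff, so I'll finish that move.

```bash
python3 -m pendant '[[-0.2,0.1,0.02,0,-0.011,0.027,-0.003],[-0.2,0.1,0.02,0,-0.011,0.027,-0.003],[-0.2,0.1,0.02,0,-0.011,0.027,-0.003],[-0.2,0.1,0.02,0,-0.011,0.027,-0.003]]'
python3 - <<'E'
from k import *
b,a=ax(50); Q=G-.008*px+.005*pz
s=r.read_state(); print(s["joint_positions"],s["joint_vel"].round(2)); cmd(Q-.005*a,b,a)
E
```

```text
time: 17.12
ee_pos: [0.4825, 0.1749, 0.0916]
eef_rot: [0.805, 0.419, 0.373, -0.194]
ft_force: [0.4, 0.7, -0.5]
width: 0.0522
grip_force: 0.0
[ 1.16465729  0.31224383 -1.21603253  2.36164792 -1.2523145   0.43224662
  0.54264838] [ 0.01  0.   -0.02 -0.   -0.   -0.01  0.  ]
shift [-0.004 -0.006  0.201] turn [ 0.     0.002 -0.   ]
```

```bash
python3 -m pendant '[[-0.2,0,-0.006,0.03,0,0,0],[-0.2,0,-0.006,0.06,0,0,0],[-0.2,0,-0.006,0.09,0,0,0],[-0.2,0,-0.006,0.12,0,0,0],[-0.2,0,-0.006,0.12,0,0,0],[-0.2,0,-0.006,0.12,0,0,0]]'
python3 - <<'E'
from k import *
b,a=ax(50); Q=G-.008*px+.005*pz
s=r.read_state(); print(s["joint_positions"]); cmd(Q-.005*a,b,a)
E
```

```text
time: 17.88
ee_pos: [0.4971, 0.1987, 0.0691]
eef_rot: [0.804, 0.418, 0.374, -0.195]
ft_force: [-0.1, 0.2, -0.6]
width: 0.0522
grip_force: 0.0
[ 1.07266995  0.48209369 -1.21632902  2.33881744 -1.2533917   0.2557111
  0.59050296]
shift [-0.007  0.     0.082] turn [ 0.     0.001 -0.   ]
```

```bash
python3 -m pendant '[[-0.2,-0.004,0,0.02,0,0,0],[-0.2,-0.007,0,0.04,0,0,0],[-0.2,-0.007,0,0.06,0,0,0],[-0.2,-0.007,0,0.075,0,0,0],[-0.2,-0.007,0,0.082,0,0,0],[-0.2,-0.007,0,0.082,0,0,0],[-0.2,-0.007,0,0.082,0,0,0]]'
python3 - <<'E'
from k import *
b,a=ax(50); Q=G-.008*px+.005*pz
s=r.read_state(); print(s["joint_positions"]); cmd(Q-.005*a,b,a)
w=Cam("wrist"); cv2.imwrite("pics/w7.png",w.im[100:400,120:520,::-1])
E
```

```text
time: 18.75
ee_pos: [0.5076, 0.2129, 0.052]
eef_rot: [0.804, 0.418, 0.374, -0.195]
ft_force: [-0.4, 0.6, 0.5]
width: 0.0521
grip_force: 0.0
[ 1.02710363  0.61193678 -1.22326532  2.31798789 -1.25393218  0.13519451
  0.64267957]
shift [-0.001 -0.001  0.   ] turn [ 0.001  0.001 -0.   ]
```

View pics/w7.png

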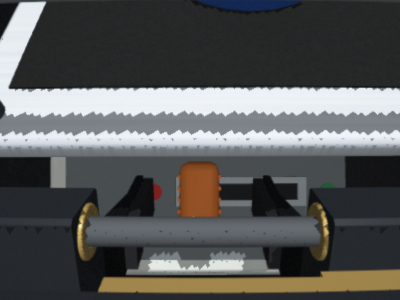

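The grip at crop (199,190) stands between the open fingers and nothing is touching. Closing.

```bash
python3 -m pendant '[[0.3,0,0,0,0,0,0],[0.5,0,0,0,0,0,0],[1,0,0,0,0,0,0],[1,0,0,0,0,0,0],[1,0,0,0,0,0,0],[1,0,0,0,0,0,0]]' 30
python3 - <<'E'
from k import *
s=r.read_state(); M=R.from_quat(s["eef_rot"]).as_matrix()
print("pull pz in tool, per 10mm:",(M.T@pz*.01/.3).round(4)," slide -Y per 10mm",(M.T@-Y*.01/.3).round(4), "px",(M.T@px*.01/.3).round(4))
E
```

```text
time: 19.55
ee_pos: [0.5072, 0.2132, 0.052]
eef_rot: [0.804, 0.418, 0.374, -0.195]
ft_force: [-3.3, -0.8, 1.9]
width: 0.018
grip_force: 30.0
pull pz in tool, per 10mm: [ 0.0103 -0.     -0.0317]  slide -Y per 10mm [0.     0.0333 0.    ] px [ 0.0317 -0.      0.0103]
```

```bash
python3 -m pendant '[[1,0.002,0,-0.006,0,0,0],[1,0.004,0,-0.013,0,0,0],[1,0.006,0,-0.019,0,0,0],[1,0.008,0,-0.026,0,0,0],[1,0.0092,0,-0.0285,0,0,0],[1,0.0092,0,-0.0285,0,0,0],[1,0.0092,0,-0.0285,0,0,0]]' 40
python3 - <<'E'
from k import *
s=r.read_state(); print("moved px,Y,pz",[(s["ee_pos"]-np.array([.5072,.2132,.052]))@v for v in(px,Y,pz)],"F",[s["ft_force"]@v for v in(px,Y,pz)],s["joint_positions"])
E
```

```text
time: 20.42
ee_pos: [0.5046, 0.2092, 0.0596]
eef_rot: [0.804, 0.418, 0.374, -0.195]
ft_force: [1.5, 5.1, -5.6]
width: 0.0172
grip_force: 40.0
moved px,Y,pz [np.float64(-2.2110420692816185e-05), np.float64(-0.0002077724671673848), np.float64(0.008960984176842915)] F [np.float64(1.3247692553044108), np.float64(1.6895007092670273), np.float64(-7.460295043451282)] [ 1.03876702  0.56061039 -1.22063979  2.32383919 -1.25090297  0.17941828
  0.61418847]
```

Out by 9 mm, and the force matches the spring. Sliding toward green.

```bash
python3 -m pendant '[[1,0,0.015,0,0,0,0],[1,0,0.035,0,0,0,0],[1,0,0.06,0,0,0,0],[1,0,0.085,0,0,0,0],[1,0,0.11,0,0,0,0],[1,0,0.135,0,0,0,0],[1,0,0.148,0,0,0,0],[1,0,0.148,0,0,0,0]]' 40
cat > q.py <<'E'
from k import *
s=r.read_state(); print("moved px,Y,pz",[round(float((s["ee_pos"]-np.array([.5072,.2132,.052]))@v)*1000,1) for v in(px,Y,pz)],"F",[round(float(s["ft_force"]@v),1) for v in(px,Y,pz)],s["joint_positions"].round(3),s["width"])
E
python3 q.py
```

```text
time: 21.42
ee_pos: [0.5406, 0.1842, 0.0595]
eef_rot: [0.804, 0.419, 0.374, -0.195]
ft_force: [0.7, 6.1, -5.1]
width: 0.0177
grip_force: 40.0
moved px,Y,pz [0.1, -44.0, 8.8] F [1.9, 2.9, -7.2] [ 0.949  0.535 -1.066  2.24  -1.157  0.28   0.538] 0.01769490752153555
```

```bash
python3 -m pendant '[[1,0,0.004,0,0,0,0],[1,0,0.008,0,0,0,0],[1,0,0.008,0,0,0,0],[1,0,0.008,0,0,0,0]]' 40; python3 q.py
```

```text
time: 21.92
ee_pos: [0.5408, 0.1843, 0.0592]
eef_rot: [0.804, 0.419, 0.374, -0.197]
ft_force: [-3.4, 8.6, -5.4]
width: 0.0176
grip_force: 40.0
moved px,Y,pz [0.1, -44.1, 8.5] F [1.4, 7.7, -7.3] [ 0.945  0.535 -1.06   2.238 -1.152  0.286  0.534] 0.01760760204808404
```

Force builds with no further travel, so it is at the stop. Lowering in.

```bash
python3 -m pendant '[[1,0,-0.005,0,0,0,0],[1,-0.003,-0.005,0.008,0,0,0],[1,-0.006,-0.005,0.018,0,0,0],[1,-0.0092,-0.005,0.0285,0,0,0],[1,-0.0092,-0.005,0.0285,0,0,0],[1,-0.0092,-0.005,0.0285,0,0,0]]' 40; python3 q.py
```

```text
time: 22.68
ee_pos: [0.5433, 0.1881, 0.052]
eef_rot: [0.804, 0.419, 0.374, -0.196]
ft_force: [-6.5, 1.6, 2.8]
width: 0.0176
grip_force: 40.0
moved px,Y,pz [0.1, -44.0, -0.1] F [-0.6, 6.3, 3.6] [ 0.938  0.572 -1.066  2.234 -1.158  0.251  0.556] 0.01761700882017433
```

```bash
python3 -m pendant '[[1,0,-0.004,0,0,0,0],[1,0,-0.004,0,0,0,0],[0.5,0,-0.004,0,0,0,0],[0.2,0,-0.004,0,0,0,0],[-0.1,0,-0.004,0,0,0,0],[-0.2,0,-0.004,0,0,0,0],[-0.2,0,-0.004,0,0,0,0]]' 10; python3 -m pendant '[[-0.2,0,0,-0.03,0,0,0],[-0.2,0,0,-0.08,0,0,0],[-0.2,0,0,-0.14,0,0,0],[-0.2,0,0,-0.21,0,0,0],[-0.2,0,0,-0.27,0,0,0],[-0.2,0,0,-0.3,0,0,0],[-0.2,0,0,-0.3,0,0,0],[-0.2,0,0,-0.3,0,0,0]]'
python3 - <<'E'
from k import *
w=Cam("wrist"); sc=Cam("scene")
cv2.imwrite("pics/w8.png",np.hstack([w.im[60:340,160:560],cv2.resize(sc.im[175:325,195:325],(243,280))])[:,:,::-1])
E
python3 q.py
```

```text
time: 23.55
ee_pos: [0.5438, 0.1875, 0.052]
eef_rot: [0.804, 0.418, 0.374, -0.194]
ft_force: [-0.1, -0.8, -0.2]
width: 0.0498
grip_force: 0.0
time: 24.55
ee_pos: [0.504, 0.1316, 0.1097]
eef_rot: [0.804, 0.418, 0.374, -0.195]
ft_force: [-0.3, -0.2, 0.2]
width: 0.0524
grip_force: 0.0
moved px,Y,pz [-27.5, -44.0, 85.3] F [-0.1, -0.4, 0.4] [ 1.162  0.273 -1.098  2.293 -1.136  0.566  0.468] 0.052373440973606765
```

View pics/w8.png

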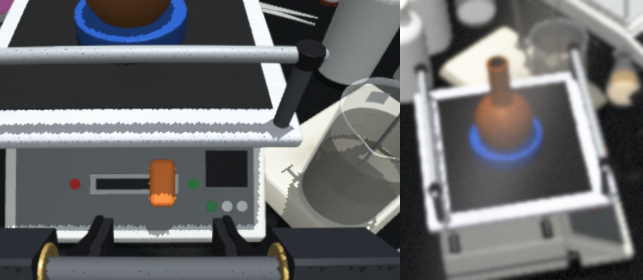

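The grip sits at the green end of its slot (crop 162,182), and the flask stands in its ring. The arm is clear of everything.

```bash
python3 -c "
from bench import r
print(r.close_job())"
```

```text
the job is handed in; nothing more can be done
None
```

The flask was set upright in the shaker's ring with the lock still on, then the lock was slid to the green stop and dropped home; I handed the job in at about 25 s with the arm clear, and no verdict came back.

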